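# Shift the tube mixer's gate lever to the pegged slot

### The job

Seen from the robot, push the tube mixer's gear lever through its H-shaped gate, out of the right-hand column, across, and fully home into the left-hand slot that has the upright index peg (not the flat plug) just beyond its end. Only push it gently with the fingers, never grip or force it, and leave the lever standing there with your hand clear. Leave the tip box, tube rack and wash bottle where they stand.

Things in the scene. Friction and masses are not known exactly. Their poses are not given: they have to be found in the camera images.
- mixer: Cream bench tube mixer, fixed, 170 mm (x) by 320 mm (y), housing top 66 mm high. Origin on the bench right under the centre of its H-gate; x axis points to its far side (away from the robot), y to its left, z up; yaw within 0.45 rad. The steel gate plate, 124 (x) by 116 mm (y), is centred on the origin, top 80 mm high
- platform (a point): Centre of the mixer's steel shaking platform (130 by 110 mm) with a tube block on it, highest point 116 mm above the bench; 174 mm to the left (+y) of the gate centre. Not to be touched, only in the way
- gate_centre (a point): Centre of the H-gate, on the plate's top, 80 mm above the bench; axes as the mixer's. Two slots along x, 14 mm wide, centred at y = +20 mm (left) and y = -20 mm (right), reach from x = -29 to +29 mm; midway a cross channel along y, x = -8 to +8 mm, joins them. Four slots: far-left, near-left, far-right, near-right. Solid walls, inner corners rounded 4 mm; 10 mm stem
- sel_cross (a joint): Sideways lean of the lever, rad, about a pivot 20 mm above the bench under the gate centre: -0.34 in the right column, 0 midway, +0.34 in the left column (leaning to the mixer's +y). Can change only while sel_lever is within about 0.05 of 0. No springs: a stiff pivot keeps the lever where it is left; 1 to 2 N at the knob moves it
- sel_lever (a joint): Fore-aft lean of the lever, rad, about the same pivot: 0 in the cross channel (neutral), about +0.38 fully home in a far slot, about -0.38 fully home in a near slot (positive leans to the mixer's +x). Starts anywhere in the right column, -0.36 to +0.36; stiffness as sel_cross
- knob (a point): Centre of the lever's black ball knob, 30 mm across, on a 10 mm steel stem; 120 mm from the pivot, so 140 mm above the bench when upright. With leans c = sel_cross and l = sel_lever its offset from the pivot in mixer axes is 120 mm times (sin l, sin c cos l, cos c cos l)
- index_peg: Upright round-headed steel peg, 14 mm thick with an 18 mm ball head, 32 mm high, standing on the gate plate just beyond a left slot's end, 22 mm to the left (+y) of the gate centre and 50 mm to its far (+x) or near (-x) side: it marks the far-left or the near-left slot. Origin at the centre of its foot
- blank_plug: Flat round steel plug, 18 mm across and 3 mm high, in the other of the two places, beyond the end of the left slot that is NOT wanted. Origin at the centre of its underside
- tip_box: Bystander: loose blue pipette-tip box, 122 by 86 by 62 mm high. Origin at the centre of its underside
- tube_rack: Bystander: loose white and violet tube rack, 110 by 70 by 48 mm high. Origin at the centre of its underside
- wash_bottle: Bystander: loose white bottle, 52 mm across, 130 mm high. Origin at the centre of its underside

How it is judged (in metres and radians):
At the end, for the whole second after the job is handed in: The lever rests in the left column (sel_cross above 0.26 rad), home in the slot on the index peg's side: sel_lever above 0.32 rad if the peg is at the far side, below -0.32 rad if it is at the near side; both joints at rest (under 0.05 rad/s) (value of joint sel_cross above 0.26 rad and ((x of index_peg in the frame of mixer above 0 m and value of joint sel_lever above 0.32 rad) or (not (x of index_peg in the frame of mixer above 0 m) and value of joint sel_lever below -0.32 rad)) and velocity of joint sel_cross between -0.05 and 0.05 rad/s and velocity of joint sel_lever between -0.05 and 0.05 rad/s); the robot touches nothing.
It fails at once if the fingers force or squeeze the lever, or press on any other part of the mixer, with more than 35 N (contact force between the fingers and mixer above 35 N).
It fails at once if the tip box is moved by more than 15 mm, lifted or knocked over (distance of tip_box from where it was at the start of the episode above 0.015 m or angle between tip_box's own z axis and vertical above 0.3 rad).
It fails at once if the tube rack is moved by more than 15 mm, lifted or knocked over (distance of tube_rack from where it was at the start of the episode above 0.015 m or angle between tube_rack's own z axis and vertical above 0.3 rad).
It fails at once if the wash bottle is moved by more than 15 mm, lifted or knocked over (distance of wash_bottle from where it was at the start of the episode above 0.015 m or angle between wash_bottle's own z axis and vertical above 0.3 rad).
It also fails if it takes over 48 s, if anything falls off the work surface, if the arm or the gripper's body presses on something with over 40 N, if the wrist force passes 120 N, or if a joint passes its speed limit or range.

### The arm

A 6-joint arm with a two-finger parallel gripper is mounted at the origin on the work surface. World frame = base frame: x ahead of the robot, y to its left, z up, the work surface at z = 0. Lengths are in m, angles in degrees, forces in N, time in s.
With the tool pointing down it reaches from about 0.275 to 0.875 m from the base axis. Payload 12.5 kg.
Tool frame: the origin (TCP) lies between the finger pads; the fingertips stand bot.tips_ahead ahead of it and the grasp point (between the pads) lies 11 mm behind it (bot.tips_ahead is the distance from the TCP to the fingertips, in m); z points along the fingers, x is the direction in which the jaws open and shut, and the axes are right-handed (so a half turn about z gives the same grasp; the last joint's range is limited). The gripper opens to 85 mm and grips with 20 to 120 N. Pads are 22 mm wide; open, the fingers measure 114 mm over their backs; the gripper's body (76 mm by 85 mm) begins 54 mm behind the grasp point. The pads swing forward as they close: fully open they stand 13 mm farther back than shut.
Start: joints at [-81.624, 20.094, 94.641, -0, 65.266, -4.847], TCP at [0.126, -0.535, 0.204] pointing down, gripper open.
Joint ranges: [-157.81, 157.81], [-45, 120.19], [0.68, 151.7], [-89.99, 269.99], [4.06, 180], [-164.3, 164.3]. Speed limits (degrees/s): [127.2, 127.2, 159.86, 180, 180, 180].

### API

Orientations are given as a 3x3 rotation matrix whose columns are the frame's x, y, z axes.
In Python, from workcell import bot gives the robot as it stands.
- The arm moves only by the shell command python3 -m pendant 'ROWS' [FORCE]. ROWS is JSON, a list of rows, each a list of 7 numbers: the shift along the tool's x, y, z in cm, then the turn, a rotation vector about the tool's x, y, z in degrees, then the finger opening in cm, from 0 to 8.54. In form: [[x, y, z, ax, ay, az, hand], ...]. A call has 1 to 20 rows; each row shifts and turns the commanded pose from where the row before left it, along the tool's axes as they then stand; what a row does not reach is not made up. A row lasts 1/8 s, in which the tool goes at most 62.5 mm and 10.7 degrees, less where a joint would pass 70% of its speed; a pose out of reach is approached as far as the arm can. A call is refused whole if a number of a shift passes 6.25 or a number of a turn 10.7, either way. A call with a gripper value outside its range is refused whole. The fingers move at their own pace and stop on an object; FORCE is the grip in N (left out, the last holds). Time passes only in rows, so rows that do not move let the fingers close. It gives the time, the measured TCP pose, the force and the opening at its end, in the units of the state.
- bot.get_state(): the state, without advancing time (a new reading comes with each control period).
- bot.capture(name): name is "side" or "top" or "wrist"; returns the picture (480x640x3 uint8, red, green, blue); there is no depth.
- bot.camera_params(name): a dict with "mtx" (3x3 intrinsics, pixels), "rvec" (rotation vector, rad) and "tvec" (3), from world to camera coordinates, as OpenCV has them. Camera axes: x right, y down, z forward; pixel columns grow to the right and rows downward; lengths in m; the calibration is good to about 2 mm. A picture is of the moment at which its call begins: read the wrist's pose just before it. camera_params takes no time and is no camera call; for the wrist camera it gives the pose at the moment of the call.
- bot.sign_off(): hands the job in, once; it reports no verdict.
The state is a dict: "clock": time; "joint_pos": joint angles; "dq": joint speeds; "tau": joint torques, N m; "eef_pos": TCP position; "tcp_rot": TCP orientation; "ft_force": force on the tool from outside, world axes, zero at the start; "ft_torque": the same for the moment, N m; "opening": finger opening in m.
Only numpy, scipy, OpenCV 4.12 (cv2) and the standard library are available. Lean on these libraries where they do the work, as an engineer would, in place of code of your own. Each camera call takes 0.05 s, during which the arm holds its last target.

## Working session

There is one attempt and no reset: what is moved stays moved. The work goes in short steps, Python scripts to look and compute and a shell command to move; the robot and the scene stay as the last step left them, time stands still between calls to the robot, and variables do not carry over. Pictures are saved under pics/ and viewed, and the job is handed in when it is done.

```bash
mkdir -p pics; ls; python3 - <<'E'
from workcell import bot
import cv2
s=bot.get_state();print(s, bot.tips_ahead)
for n in("side","top","wrist"):
    p=bot.camera_params(n);print(n,p)
    cv2.imwrite(f"pics/{n}0.png",bot.capture(n)[:,:,::-1])
E
```

```text
pics
{'clock': 0.0, 'joint_pos': array([-8.16240061e+01,  2.01229439e+01,  9.46756811e+01, -1.82316286e-03,
        6.52662416e+01, -4.84796206e+00]), 'dq': array([ 0.09489773, -0.05039027, -0.05032584,  0.04376654, -0.00294317,
        0.03429448]), 'tau': array([-5.06693141e-04, -5.06102765e+01, -2.91405326e+01, -7.44877798e-05,
        4.54561348e-03, -2.82196879e-05]), 'eef_pos': array([ 0.12577488, -0.53506231,  0.20358018]), 'tcp_rot': array([[ 2.28770781e-01, -9.73480299e-01, -1.93509162e-04],
       [-9.73479662e-01, -2.28770853e-01,  1.11584859e-03],
       [-1.13052588e-03, -6.68963213e-05, -9.99999359e-01]]), 'ft_force': array([-0.21892948, -0.47393289, -0.39747439]), 'ft_torque': array([ 0.04822143, -0.0235562 , -0.0053359 ]), 'opening': 0.08517400249666254} 0.008
side {'mtx': array([[612.232428  ,   0.        , 318.24090617],
       [  0.        , 612.232428  , 238.03061945],
       [  0.        ,   0.        ,   1.        ]]), 'rvec': array([ 1.02365293, -2.50517047,  0.95811482]), 'tvec': array([0.43021545, 0.41518854, 0.70836703])}
top {'mtx': array([[605.74859707,   0.        , 320.85063695],
       [  0.        , 605.74859707, 249.03373064],
       [  0.        ,   0.        ,   1.        ]]), 'rvec': array([ 2.13404101, -2.16836375,  0.13174514]), 'tvec': array([-0.02482318,  0.64662838,  1.10007227])}
wrist {'mtx': array([[359.39251411,   0.        , 320.42098659],
       [  0.        , 359.39251411, 234.80045125],
       [  0.        ,   0.        ,   1.        ]]), 'rvec': array([-2.2777199 ,  1.80407053,  0.26176658]), 'tvec': array([-0.54829661, -0.03647728,  0.37765884])}
```

View pics/top0.png

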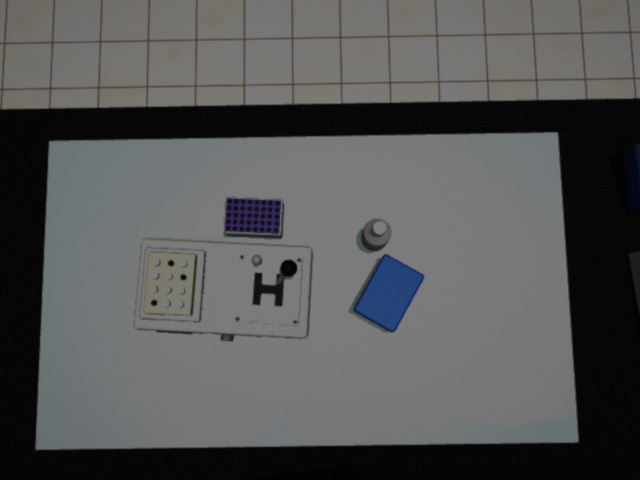

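View pics/side0.png

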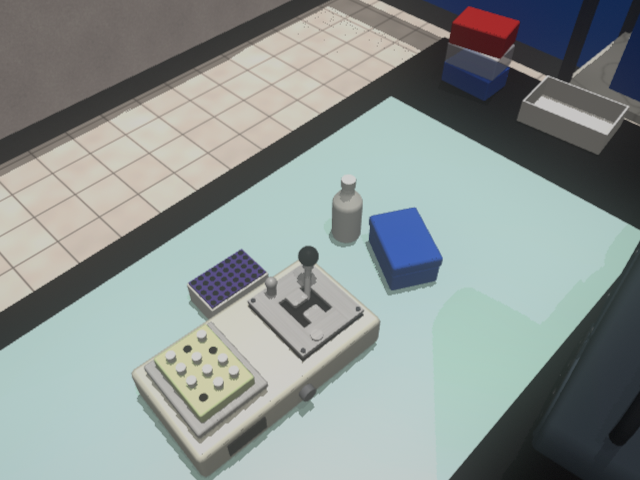

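View pics/wrist0.png

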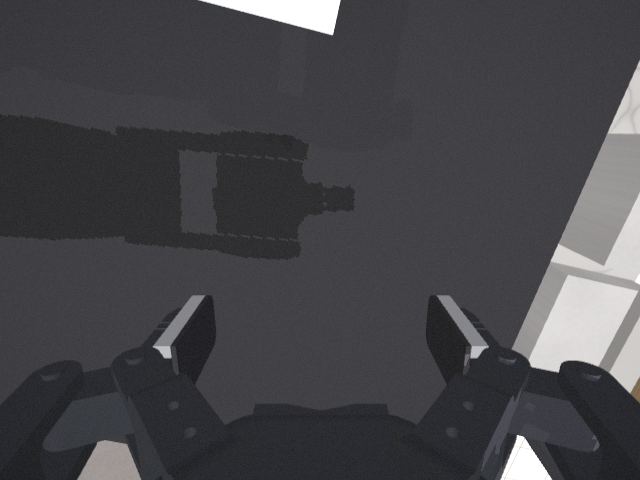

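The peg stands at about (257,260) in the top view, on the far-left side. The flat plug shows near-left at about (317,336) in the side view. The knob leans into the far-right slot, at about (289,268) in the top view. I'll zoom in to measure.

```bash
python3 - <<'E'
import cv2
a=cv2.imread("pics/top0.png")[225:345,210:330]; cv2.imwrite("pics/topz.png",cv2.resize(a,(600,600),interpolation=cv2.INTER_CUBIC))
a=cv2.imread("pics/side0.png")[230:370,230:390]; cv2.imwrite("pics/sidez.png",cv2.resize(a,(640,560),interpolation=cv2.INTER_CUBIC))
E
```

```text
(no output)
```

View pics/topz.png

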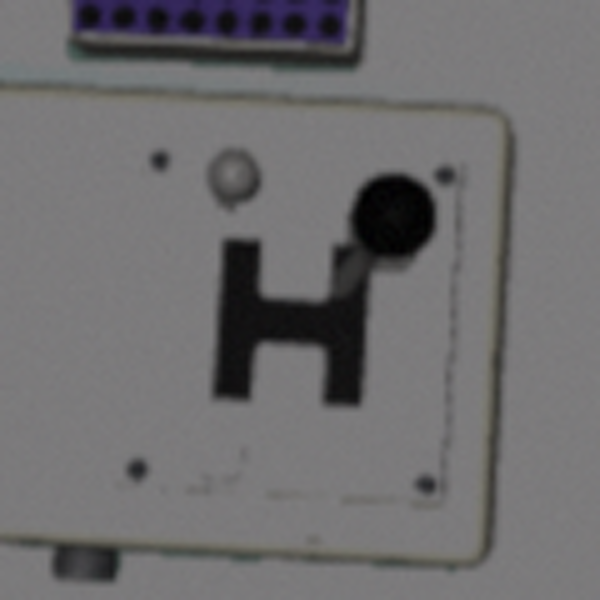

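View pics/sidez.png

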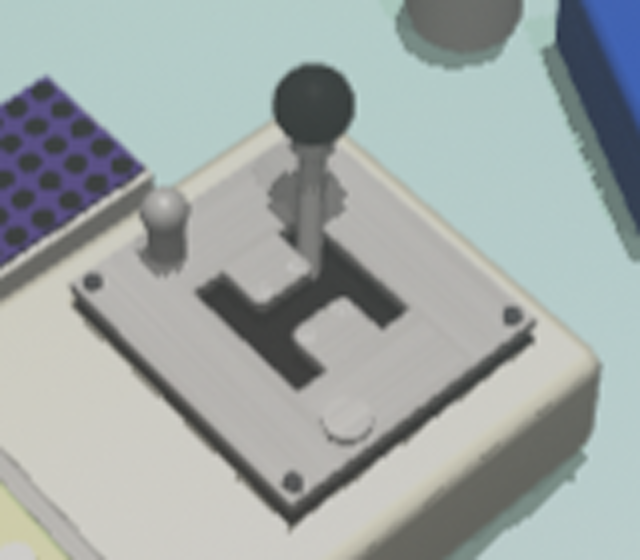

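```bash
cat > h.py <<'E'
import numpy as np,cv2
from scipy.optimize import least_squares
from workcell import bot
P={n:bot.camera_params(n) for n in("side","top")}
def proj(n,X):
    p=P[n];return cv2.projectPoints(np.array(X,float).reshape(-1,3),p["rvec"],p["tvec"],p["mtx"],None)[0].reshape(-1,2)
def z2p(n,u):
    u=np.array(u,float).reshape(-1,2)
    return (u+.5)/5-.5+[210,225] if n=="top" else (u+.5)/4-.5+[230,230]
def M(q,X):
    c,s=np.cos(q[2]),np.sin(q[2]);X=np.array(X,float).reshape(-1,3)
    return np.c_[q[0]+c*X[:,0]-s*X[:,1],q[1]+s*X[:,0]+c*X[:,1],X[:,2]]
E
python3 - <<'E'
from h import *
mm=np.array([(29,27),(29,13),(-29,27),(-29,13),(-29,-13),(-29,-27)])/1000
X=np.c_[mm,np.full(6,.08)]
U={"top":[(222,240),(261,240),(212,397),(250,400),(323,403),(362,405)],"side":[(197,292),(220,277),(300,388),(325,372),(385,326),(407,308)]}
for ns in(["top"],["side"],["top","side"]):
    f=lambda q:np.concatenate([(proj(n,M(q,X))-z2p(n,U[n])).ravel() for n in ns])
    r=least_squares(f,[.5,.1,0]);print(ns,r.x,np.abs(r.fun).max())
q=r.x
K={"top":(393,216),"side":(314,104)}
f=lambda v:np.concatenate([(proj(n,M(q,120*1e-3*np.array([np.sin(v[1]),np.sin(v[0])*np.cos(v[1]),np.cos(v[0])*np.cos(v[1])])+[0,0,.02]))-z2p(n,K[n])).ravel() for n in K])
r=least_squares(f,[-.34,.3]);print("lever c,l",r.x,r.fun)
f=lambda v:np.concatenate([(proj(n,v)-z2p(n,K[n])).ravel() for n in K])
r=least_squares(f,[.5,.1,.13]);print("knob",r.x,r.fun)
for n,X in dict(peghead=(.05,.022,.103)).items(): print(n,M(q,X),proj("top",M(q,X)),proj("side",M(q,X)), z2p("top",(234,176)),z2p("side",(165,207)))
for l,c in((0,-.34),(0,.34),(.38,.34)):
    print(l,c,M(q,[.12*np.sin(l),.12*np.sin(c)*np.cos(l),.02+.12*np.cos(c)*np.cos(l)]))
np.save("q.npy",q)
E
```

```text
['top'] [ 0.5701623   0.06140849 -0.06264905] 0.3966624861093351
['side'] [ 0.5703695   0.06051678 -0.04708955] 1.1983369519645066
['top', 'side'] [ 0.57022643  0.06090202 -0.05415089] 1.30203506497935
lever c,l [-0.33892902  0.29532353] [ 0.33709437 -0.02452389 -0.19751417  0.47423669]
knob [0.60259342 0.02119377 0.13000182] [ 0.10753556  0.13419796 -0.14136997 -0.02278018]
peghead [[0.62134387 0.08016355 0.103     ]] [[256.0448817 259.4711946]] [[270.10366699 283.01281894]] [[256.4 259.8]] [[270.875 281.375]]
0 -0.34 [[0.56806045 0.02094222 0.13313056]]
0 0.34 [[0.5723924  0.10086181 0.13313056]]
0.38 0.34 [[0.6166831  0.09560216 0.12506035]]
```

```bash
python3 -m pendant '[[0,0,0,0,0,8.2,0],[0,0,0,0,0,8.2,0],[-4,-3.4,0,0,0,0,0],[-4,-3.4,0,0,0,0,0],[-4,-3.4,0,0,0,0,0],[-4,-3.4,0,0,0,0,0],[-4,-3.4,0,0,0,0,0],[-4,-3.4,0,0,0,0,0],[-4,-3.4,0,0,0,0,0],[-4,-3.4,0,0,0,0,0],[-4,-3.4,0,0,0,0,0],[-4,-3.4,0,0,0,0,0],[-4,-3.4,0,0,0,0,0],[-4,-3.4,0,0,0,0,0],[0,0,0,0,0,0,0]]' 20
cat >> h.py <<'E'
q=np.load("q.npy"); q[2]=-.056
def st():
    s=bot.get_state();p=s["eef_pos"];d=p[:2]-q[:2];c,sn=np.cos(q[2]),np.sin(q[2])
    print("t",round(s["clock"],2),"tcp mixer mm",np.round([1e3*(c*d[0]+sn*d[1]),1e3*(-sn*d[0]+c*d[1]),1e3*p[2]],1),"F",np.round(s["ft_force"],1),"op",round(s["opening"],4))
    return s
E
python3 - <<'E'
from h import *
s=st();print(s["tcp_rot"],bot.tips_ahead)
cv2.imwrite("pics/side1.png",bot.capture("side")[:,:,::-1])
# bottle cap
p=P["top"];R=cv2.Rodrigues(p["rvec"])[0];C=-R.T@p["tvec"]
for u,z in(((376,227),.13),((390,255),.062),((354,309),.062)):
    d=R.T@np.linalg.inv(p["mtx"])@[*u,1];print(C+d*(z-C[2])/d[2])
E
```

```text
clock: 2.02
eef_pos: [0.5611, -0.0764, 0.2035]
tcp_rot: [[-0.052, -0.999, -0.0], [-0.999, 0.052, 0.0], [-0.0, 0.0, -1.0]]
ft_force: [-0.7, -1.2, 0.7]
opening: -0.0
t 2.02 tcp mixer mm [  -1.4 -137.6  203.5] F [-0.7 -1.2  0.7] op -0.0
[[-5.20461646e-02 -9.98644629e-01 -3.18618865e-04]
 [-9.98644593e-01  5.20460245e-02  4.33096937e-04]
 [-4.15927084e-04  3.40728041e-04 -9.99999855e-01]] 0.008
[ 0.67185088 -0.13249403  0.13      ]
[ 0.63029855 -0.16280664  0.062     ]
[ 0.53205337 -0.09410937  0.062     ]
```

View pics/side1.png

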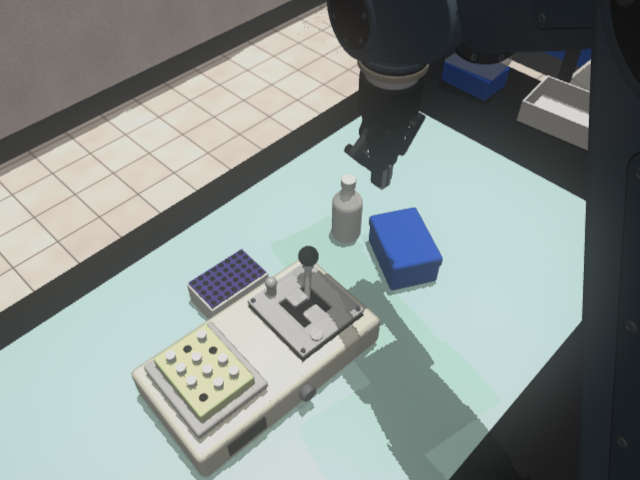

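```bash
python3 - <<'E'
from h import *
R=np.array([[-.052,-.9986,0],[-.9986,.052,0],[0,0,-1]]);t=np.array([.5611,-.0764,.2035])
for ta in(.008,.021):
    print(ta,proj("side",[t+R@[a,b,ta] for a in(-.012,.012) for b in(-.011,.011)]))
a=cv2.imread("pics/side1.png")[90:210,320:440]; cv2.imwrite("pics/side1z.png",cv2.resize(a,(600,600),interpolation=cv2.INTER_CUBIC))
E
```

```text
0.008 [[365.80722214 203.4882234 ]
 [377.12663438 211.7387378 ]
 [377.62378315 195.42911623]
 [388.94902858 203.47469712]]
0.021 [[365.27579191 209.97001338]
 [376.46108716 218.20907577]
 [376.96911266 201.91974874]
 [388.16031594 209.95640838]]
```

View pics/side1z.png

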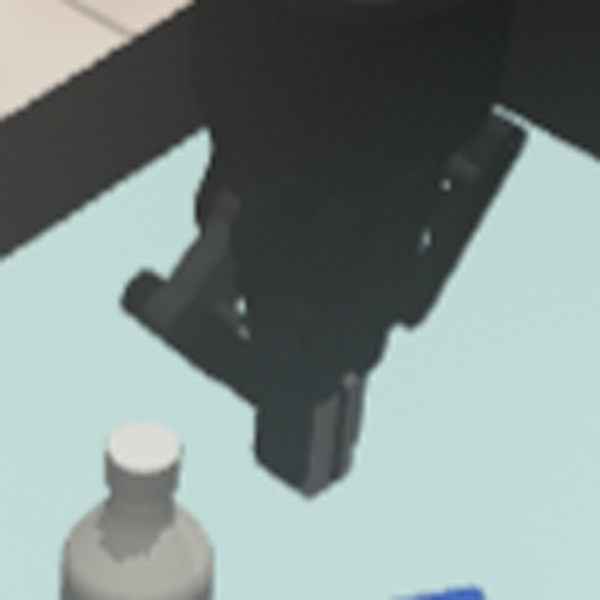

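```bash
python3 - <<'E'
from h import *
s=st();print(s["dq"],s["eef_pos"])
cv2.imwrite("pics/side2.png",bot.capture("side")[:,:,::-1]);cv2.imwrite("pics/wrist2.png",bot.capture("wrist")[:,:,::-1]);cv2.imwrite("pics/top2.png",bot.capture("top")[:,:,::-1])
s=st()
a=cv2.imread("pics/side2.png")[90:240,320:470]; cv2.imwrite("pics/side2z.png",cv2.resize(a,(600,600),interpolation=cv2.INTER_CUBIC))
E
```

```text
t 2.08 tcp mixer mm [  -2.4 -138.9  203.5] F [ 0.1 -0.3 -0.1] op -0.0001
[-2.37020548 -1.1749807   1.57464675 -0.21809988  0.01085532 -0.79642143] [ 0.56006737 -0.0776871   0.20350296]
t 2.23 tcp mixer mm [  -3.2 -140.7  204. ] F [-0.1 -0.4 -0.8] op -0.0001
```

View pics/side2z.png

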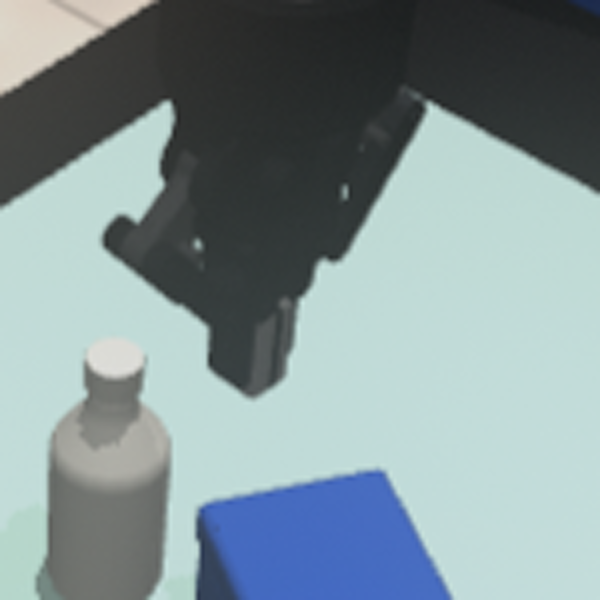

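View pics/wrist2.png

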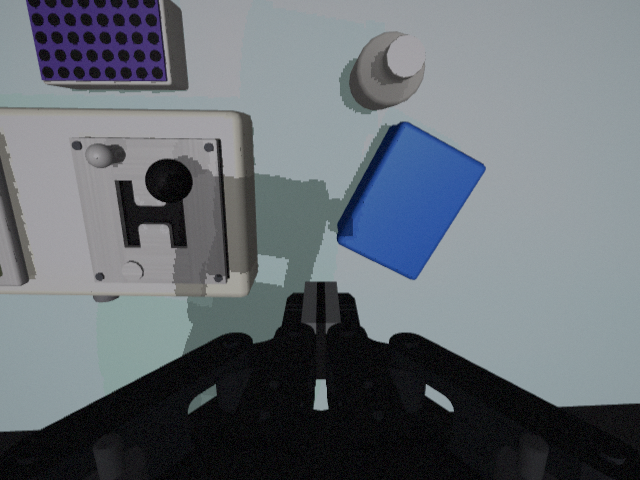

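View pics/top2.png

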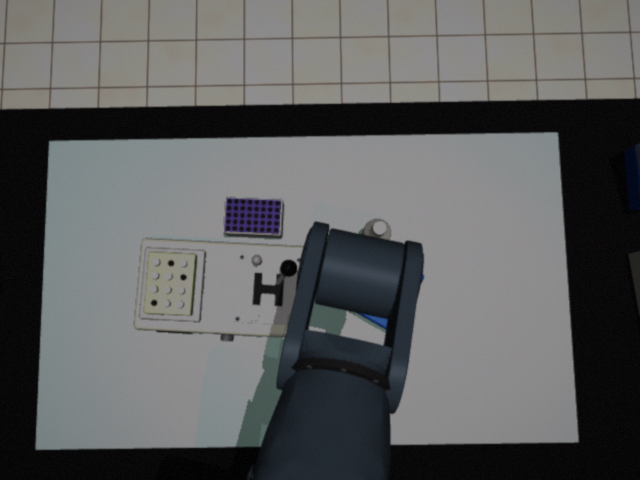

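```bash
python3 - <<'E'
from h import *
s=bot.get_state();t=s["eef_pos"];R=s["tcp_rot"];P["wrist"]=bot.camera_params("wrist")
Rw=cv2.Rodrigues(P["wrist"]["rvec"])[0];print("cam",-Rw.T@P["wrist"]["tvec"])
print("knob,peghead,gate,plug",proj("wrist",np.vstack([[.6026,.0212,.13],M(q,[(.05,.022,.103),(-.05,.022,.083)]),M(q,[(.057,-.053,.08)])])))
for ta in(0,-.02,.008,.021): print(ta,proj("wrist",t+R@[0,0,ta]),proj("wrist",t+R@[0,-.011,ta]),proj("side",t+R@[0.00,.011,ta]),proj("side",t+R@[0,.0,ta]))
E
```

```text
cam [ 0.63086408 -0.08230643  0.3723767 ]
knob,peghead,gate,plug [[169.31894087 181.1385049 ]
 [100.06351702 154.87153938]
 [133.75240461 271.30173179]
 [210.68493033 143.74350954]]
0 [[322.65824677 276.30214985]] [[322.69937005 255.80762693]] [[385.99877219 202.85615581]] [[380.26686298 198.74604555]]
-0.02 [[322.92121373 293.71787681]] [[322.97241937 271.09906303]] [[387.20569041 192.44266894]] [[381.364426 188.326978]]
0.008 [[322.56796756 270.32315543]] [[322.60588829 250.57241746]] [[385.52776469 206.92008521]] [[379.83846465 202.81279253]]
0.021 [[322.43589479 261.57626469]] [[322.46936782 242.92693379]] [[384.77620424 213.40467107]] [[379.15481493 209.30261815]]
```

```bash
python3 - <<'E'
from h import *
a=cv2.imread("pics/wrist2.png")[260:420,240:400]; a=np.clip(a.astype(float)*3,0,255).astype(np.uint8); cv2.imwrite("pics/w2z.png",cv2.resize(a,(600,600),interpolation=cv2.INTER_CUBIC))
a=cv2.imread("pics/side2.png")[110:200,350:440]; a=np.clip(a.astype(float)*2.5,0,255).astype(np.uint8); cv2.imwrite("pics/s2z.png",cv2.resize(a,(600,600),interpolation=cv2.INTER_CUBIC))
for n in P:
  R=cv2.Rodrigues(P[n]["rvec"])[0];print(n,-R.T@P[n]["tvec"],R[2])
R=cv2.Rodrigues(bot.camera_params("wrist")["rvec"])[0];print(R)
E
```

```text
side [0.19289835 0.41804357 0.80453745] [ 0.46705636 -0.47648468 -0.74486287]
top [ 0.49883029 -0.04195559  1.17401512] [ 0.12902122  0.00597217 -0.99162385]
[[-5.60656090e-02 -9.98427085e-01  5.64905244e-05]
 [-9.57395122e-01  5.37775561e-02  2.83729723e-01]
 [-2.83286478e-01  1.58533960e-02 -9.58904292e-01]]
```

View pics/w2z.png

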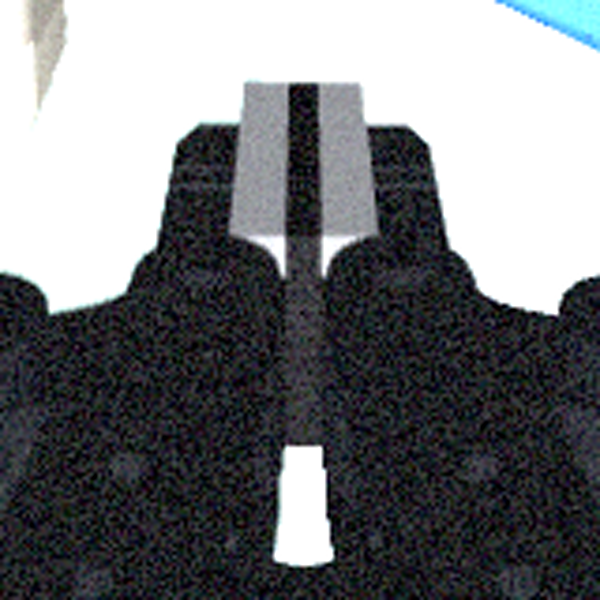

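View pics/s2z.png

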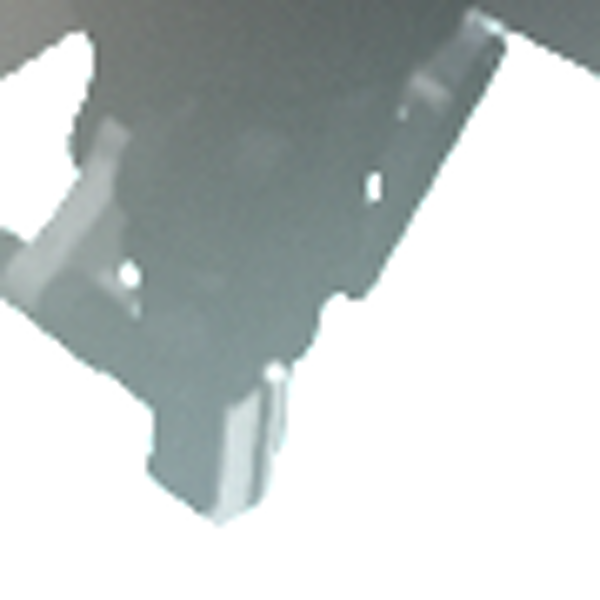

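```bash
python3 - <<'E'
from h import *
s=bot.get_state();t=s["eef_pos"];R=s["tcp_rot"];P["wrist"]=bot.camera_params("wrist")
T=lambda v:t+R@np.array(v)
f=lambda o:np.concatenate([(proj("wrist",[T([o[0]-o[3],o[1]-o[4],o[2]]),T([o[0]+o[3],o[1]-o[4],o[2]])])-[(305.3,281.9),(336,281.9)]).ravel(),
 (proj("side",[T([o[0]-o[3],o[1]+o[4],o[2]]),T([o[0]-o[3],o[1]-o[4],o[2]])])-[(382.7,188),(372.2,180.5)]).ravel()])
r=least_squares(f,[0,0,0,.008,.011],x_scale=.01);print(r.x*1e3,r.fun)
E
```

```text
[ -1.05384723  -1.21113947 -31.57604339   6.3553275    9.73838926] [-7.89400082e-02 -3.32056758e-02  2.91330826e-06 -3.02406096e-02
  9.82079995e-02 -1.39708701e-01  2.25163676e-01  6.85770387e-02]
```

Both views agree that the closed fingertips sit about 32 mm behind the reported TCP, so the stated `tips_ahead` doesn't match. I'll trust the images, and check again next to the knob before any contact.

```bash
python3 -m pendant '[[-5,-4.2,0,0,0,0,0],[-5,-4.1,0,0,0,0,0],[0,0,0,0,0,0,0],[0,0,4,0,0,0,0],[0,0,4,0,0,0,0],[0,0,0,0,0,0,0]]'
python3 - <<'E'
from h import *
s=st();P["wrist"]=bot.camera_params("wrist")
a=bot.capture("side")[:,:,::-1];cv2.imwrite("pics/s3.png",a);cv2.imwrite("pics/s3z.png",cv2.resize(a[150:350,230:430],(800,600)[:1]*0+(600,600),interpolation=cv2.INTER_CUBIC))
cv2.imwrite("pics/w3.png",bot.capture("wrist")[:,:,::-1])
E
```

```text
clock: 2.98
eef_pos: [0.6426, 0.0115, 0.1218]
tcp_rot: [[-0.057, -0.998, -0.006], [-0.998, 0.057, 0.0], [0.0, 0.006, -1.0]]
ft_force: [0.3, -0.6, 0.6]
opening: -0.0001
t 2.98 tcp mixer mm [ 75.  -45.2 121.8] F [ 0.3 -0.6  0.6] op -0.0001
```

View pics/s3z.png

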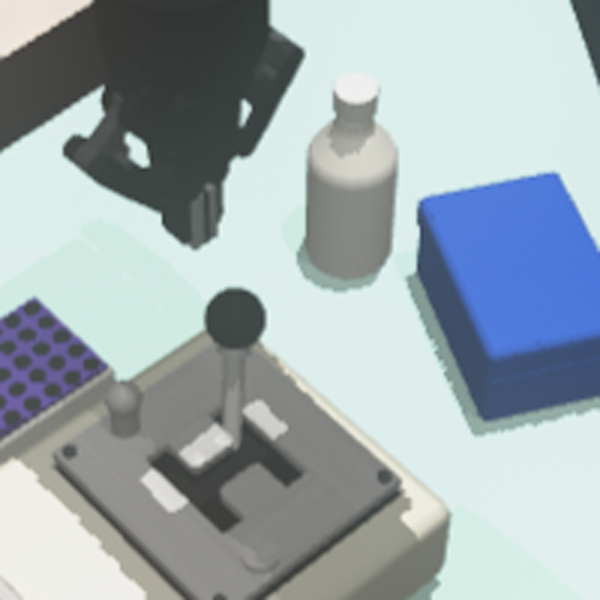

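View pics/w3.png

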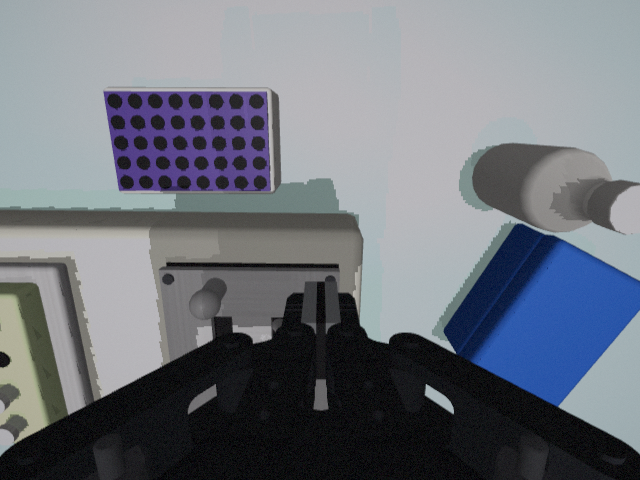

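```bash
python3 -m pendant '[[0,0,0,0,0,0,0],[0,0,0,0,0,0,0]]'
python3 - <<'E'
from h import *
s=st();t=s["eef_pos"];R=s["tcp_rot"]
for z in(-.0316,.008): print(z,proj("side",t+R@[-.0074,.0085,z]))
a=bot.capture("side")[:,:,::-1];cv2.imwrite("pics/s4z.png",cv2.resize(a[150:350,230:430],(600,600),interpolation=cv2.INTER_CUBIC))
E
```

```text
clock: 3.32
eef_pos: [0.6454, 0.0127, 0.1255]
tcp_rot: [[-0.056, -0.998, 0.002], [-0.998, 0.056, -0.0], [-0.0, -0.002, -1.0]]
ft_force: [-1.2, -0.2, -0.1]
opening: 0.0001
t 3.33 tcp mixer mm [ 77.7 -43.9 125.5] F [-1.2 -0.2 -0.1] op 0.0001
-0.0316 [[291.02875071 230.27585288]]
0.008 [[291.86937387 248.29953604]]
```

View pics/s4z.png

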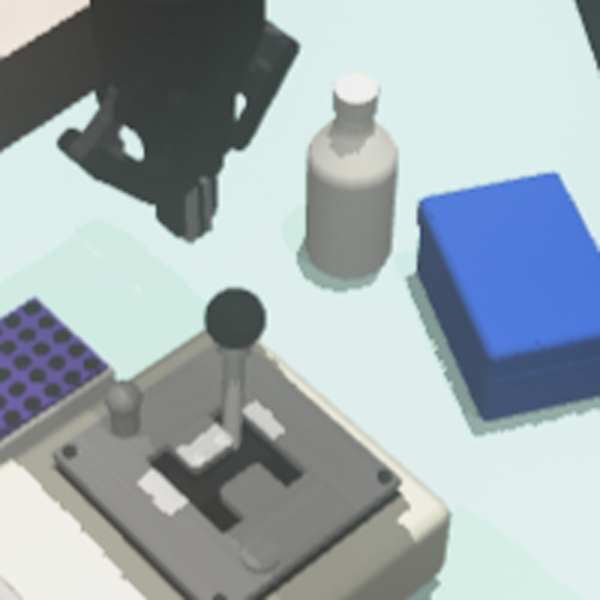

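```bash
python3 -m pendant '[[-0.4,0,1.7,0,0,0,0],[0,0,1.7,0,0,0,0],[0,0,0,0,0,0,0],[0,0.8,0,0,0,0,0],[0,0.6,0,0,0,0,0],[0,0.5,0,0,0,0,0],[0,0.5,0,0,0,0,0],[0,0,0,0,0,0,0]]'
python3 - <<'E'
from h import *
st()
a=bot.capture("side")[:,:,::-1];cv2.imwrite("pics/s5z.png",cv2.resize(a[170:350,230:410],(600,600),interpolation=cv2.INTER_CUBIC))
E
```

```text
clock: 4.38
eef_pos: [0.6209, 0.0182, 0.0903]
tcp_rot: [[-0.055, -0.998, 0.0], [-0.998, 0.055, 0.0], [-0.0, -0.0, -1.0]]
ft_force: [0.8, 0.3, -0.8]
opening: 0.0003
t 4.38 tcp mixer mm [ 53.  -39.8  90.3] F [ 0.8  0.3 -0.8] op 0.0003
```

View pics/s5z.png

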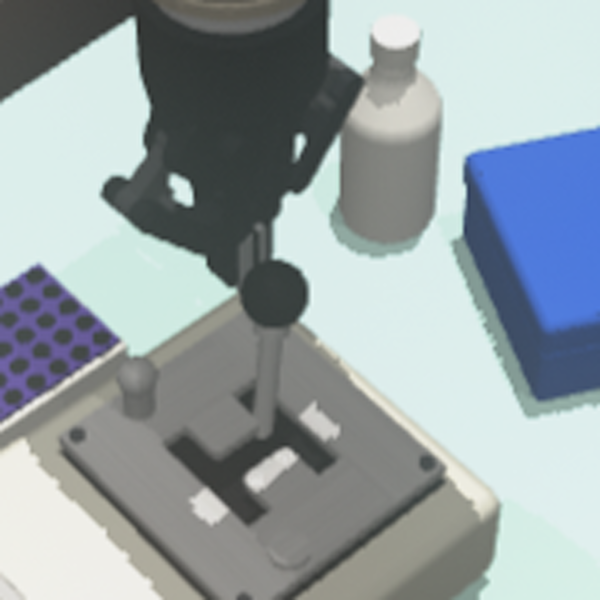

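```bash
cat >> h.py <<'E'
def lever(v,n,uv,fix):  # fix: 'c',val solve l ; 'l',val solve c
    k=lambda c,l:M(q,.12*np.array([np.sin(l),np.sin(c)*np.cos(l),np.cos(c)*np.cos(l)])+[0,0,.02])
    g=(lambda x:k(fix[1],x[0])) if fix[0]=='c' else (lambda x:k(x[0],fix[1]))
    r=least_squares(lambda x:(proj(n,g(x))-uv).ravel(),[v]);print("lever",fix,"->",r.x,"res px",r.fun)
E
python3 -c "
from h import *
lever(.2,'side',(312.2,257.9),('c',-.34))"
python3 -m pendant '[[0,0.6,0,0,0,0,0],[0,0.6,0,0,0,0,0],[0,0.6,0,0,0,0,0],[0,0.5,0,0,0,0,0],[0,0,0,0,0,0,0],[0,0,0,0,0,0,0]]'
python3 - <<'E'
from h import *
st()
a=bot.capture("side")[:,:,::-1];cv2.imwrite("pics/s6z.png",cv2.resize(a[170:350,230:410],(600,600),interpolation=cv2.INTER_CUBIC))
E
```

```text
lever ('c', -0.34) -> [0.22634668] res px [-0.08976173  0.16773482]
clock: 5.18
eef_pos: [0.598, 0.0195, 0.09]
tcp_rot: [[-0.055, -0.998, -0.0], [-0.998, 0.055, 0.0], [-0.0, 0.0, -1.0]]
ft_force: [0.5, -0.9, 0.6]
opening: -0.0
t 5.17 tcp mixer mm [ 30.  -39.8  90. ] F [ 0.5 -0.9  0.6] op -0.0
```

View pics/s6z.png

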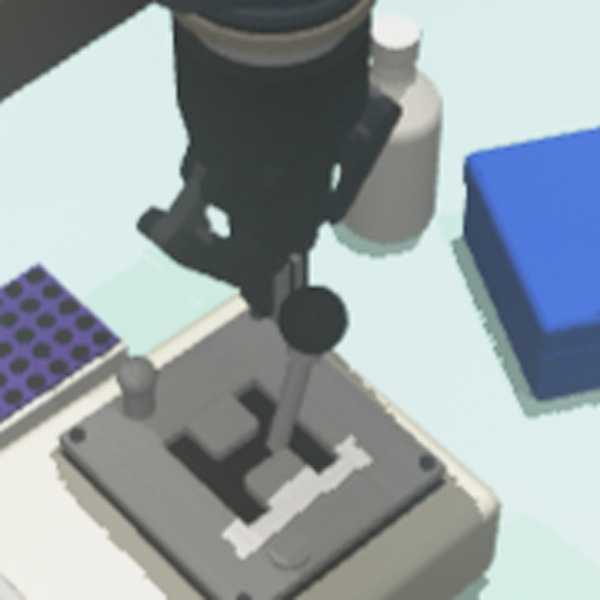

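```bash
python3 -c "
from h import *
lever(.2,'side',(323.9,265.8),('c',-.34))"
python3 -m pendant '[[0,0.35,0,0,0,0,0],[0,0,0,0,0,0,0],[0,0,0,0,0,0,0]]'
python3 - <<'E'
from h import *
s=st();print(s["joint_pos"])
a=bot.capture("side")[:,:,::-1];cv2.imwrite("pics/s7z.png",cv2.resize(a[170:350,230:410],(600,600),interpolation=cv2.INTER_CUBIC))
E
```

```text
lever ('c', -0.34) -> [0.02702475] res px [-0.07916763  0.09818636]
clock: 5.6
eef_pos: [0.5946, 0.0197, 0.09]
tcp_rot: [[-0.055, -0.998, -0.0], [-0.998, 0.055, 0.0], [-0.0, 0.0, -1.0]]
ft_force: [0.1, -0.2, -0.1]
opening: -0.0005
t 5.6 tcp mixer mm [ 26.6 -39.8  90. ] F [ 0.1 -0.2 -0.1] op -0.0005
[-2.58852504e+00  3.23801307e+01  9.32434447e+01  3.19146831e-03
  5.43864752e+01  9.05872510e+01]
```

View pics/s7z.png

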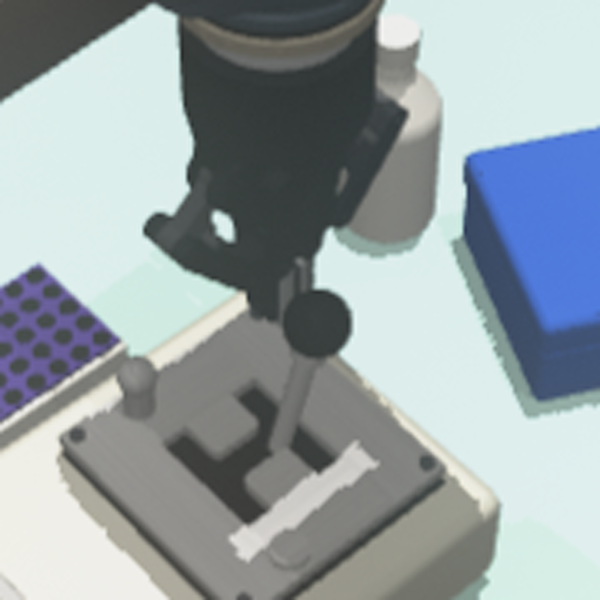

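The lever is at neutral, with the knob at about (325,267) and l about 0. Next: retreat, raise, move to the right of the knob and turn 90° so the flat finger side does the pushing.

```bash
python3 -m pendant '[[0,-1.5,0,0,0,0,0],[0,-1.5,0,0,0,0,0],[0,0,-2.5,0,0,0,0],[0,0,-2.5,0,0,0,0],[2,2.75,0,0,0,-10,0],[0,0,0,0,0,-10,0],[0,0,0,0,0,-10,0],[0,0,0,0,0,-10,0],[0,0,0,0,0,-10,0],[0,0,0,0,0,-10,0],[0,0,0,0,0,-10,0],[0,0,0,0,0,-10,0],[0,0,0,0,0,-10,0],[0,0,0,0,0,0,0],[0,0,0,0,0,0,0]]'
python3 - <<'E'
from h import *
s=st()
a=bot.capture("side")[:,:,::-1];cv2.imwrite("pics/s8z.png",cv2.resize(a[150:350,230:430],(600,600),interpolation=cv2.INTER_CUBIC))
E
```

```text
clock: 7.52
eef_pos: [0.596, -0.0004, 0.14]
tcp_rot: [[0.998, -0.059, -0.0], [-0.059, -0.998, 0.0], [-0.0, 0.0, -1.0]]
ft_force: [-0.1, 0.3, -0.1]
opening: 0.0
t 7.53 tcp mixer mm [ 29.1 -59.8 140. ] F [-0.1  0.3 -0.1] op 0.0
```

View pics/s8z.png

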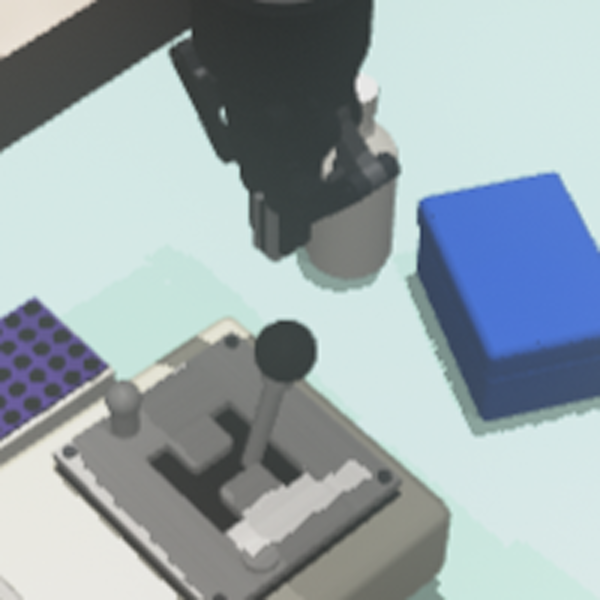

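```bash
python3 -c "
from h import *
lever(.2,'side',(325.2,266.6),('c',-.34))"
python3 -m pendant '[[-2.8,2.2,0,0,0,0,0],[0,0,0,0,0,0,0],[0,0,2.2,0,0,0,0],[0,0,2.1,0,0,0,0],[0,0,0,0,0,0,0],[0,-0.8,0,0,0,0,0],[0,-0.7,0,0,0,0,0],[0,-0.6,0,0,0,0,0],[0,0,0,0,0,0,0]]'
python3 - <<'E'
from h import *
s=st()
a=bot.capture("side")[:,:,::-1];cv2.imwrite("pics/s9z.png",cv2.resize(a[170:350,230:410],(600,600),interpolation=cv2.INTER_CUBIC))
E
```

```text
lever ('c', -0.34) -> [0.00690358] res px [-0.21308507  0.25515463]
clock: 8.7
eef_pos: [0.5682, 0.0006, 0.0974]
tcp_rot: [[0.998, -0.055, 0.0], [-0.055, -0.998, 0.0], [0.0, -0.0, -1.0]]
ft_force: [0.3, 0.3, -0.9]
opening: -0.0001
t 8.7 tcp mixer mm [  1.3 -60.3  97.4] F [ 0.3  0.3 -0.9] op -0.0001
```

View pics/s9z.png

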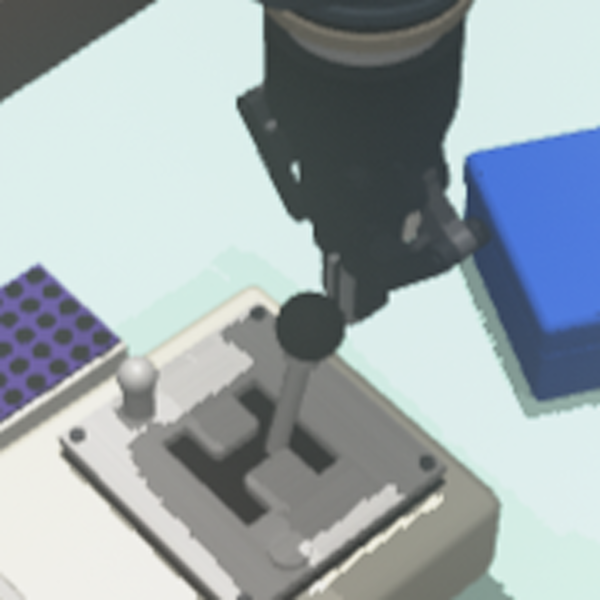

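```bash
python3 -m pendant '[[0,-0.6,0,0,0,0,0],[0,-0.6,0,0,0,0,0],[0,-0.6,0,0,0,0,0],[0,-0.6,0,0,0,0,0],[0,-0.6,0,0,0,0,0],[0,0,0,0,0,0,0]]'
python3 - <<'E'
from h import *
s=st()
a=bot.capture("side")[:,:,::-1];cv2.imwrite("pics/s10z.png",cv2.resize(a[170:350,230:410],(600,600),interpolation=cv2.INTER_CUBIC))
E
```

```text
clock: 9.5
eef_pos: [0.5696, 0.0306, 0.097]
tcp_rot: [[0.998, -0.055, -0.0], [-0.055, -0.998, 0.0], [-0.0, -0.0, -1.0]]
ft_force: [-0.2, -0.1, 0.6]
opening: -0.0001
t 9.5 tcp mixer mm [  1.1 -30.3  97. ] F [-0.2 -0.1  0.6] op -0.0001
```

View pics/s10z.png

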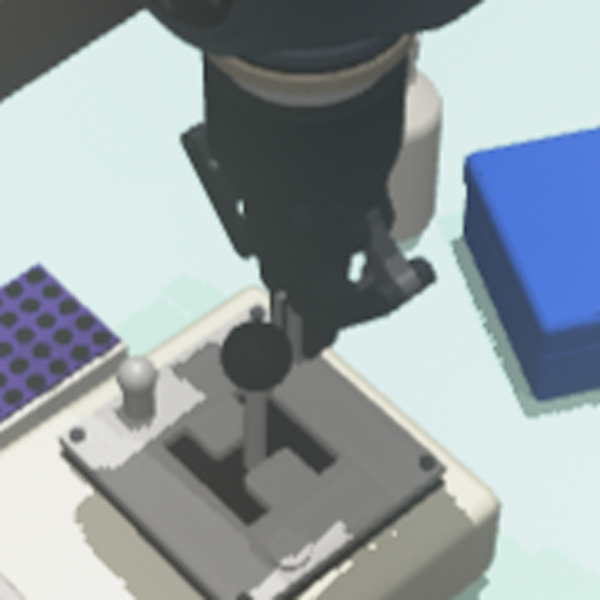

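```bash
python3 -m pendant '[[0,-0.6,0,0,0,0,0],[0,-0.6,0,0,0,0,0],[0,-0.6,0,0,0,0,0],[0,-0.6,0,0,0,0,0],[0,-0.6,0,0,0,0,0],[0,-0.6,0,0,0,0,0],[0,-0.3,0,0,0,0,0],[0,0,0,0,0,0,0]]'
python3 - <<'E'
from h import *
s=st()
a=bot.capture("side")[:,:,::-1];cv2.imwrite("pics/s11z.png",cv2.resize(a[190:370,210:390],(600,600),interpolation=cv2.INTER_CUBIC))
E
```

```text
clock: 10.55
eef_pos: [0.5718, 0.0693, 0.0971]
tcp_rot: [[0.998, -0.055, -0.0], [-0.055, -0.998, 0.0], [-0.0, -0.0, -1.0]]
ft_force: [1.0, 0.3, -0.2]
opening: 0.0003
t 10.55 tcp mixer mm [ 1.1  8.4 97.1] F [ 1.   0.3 -0.2] op 0.0003
```

View pics/s11z.png

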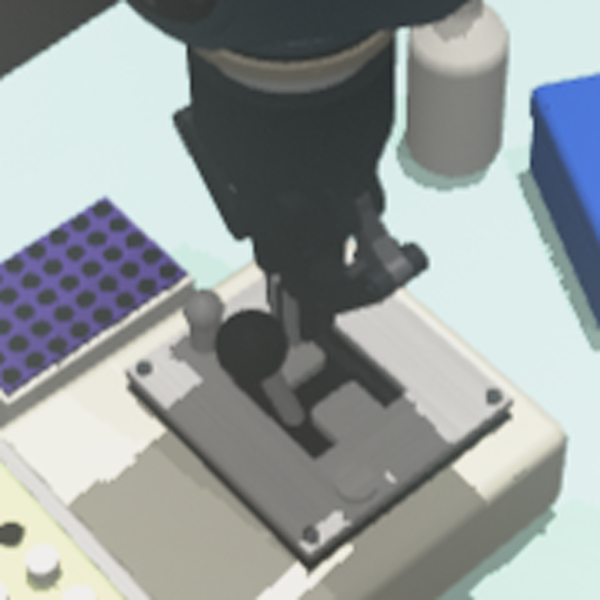

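```bash
python3 -c "
from h import *
lever(.2,'side',(285.5,293.1),('l',0))
for k in (.26,.3,.34): print(k,proj('side',M(q,[0,.12*np.sin(k),.02+.12*np.cos(k)])))"
```

```text
lever ('l', 0) -> [0.27222623] res px [0.78314346 0.82931052]
0.26 [[287.06785141 293.19264987]]
0.3 [[284.51032541 295.625982  ]]
0.34 [[281.98414235 298.12334166]]
```

```bash
python3 -m pendant '[[0,-0.4,0,0,0,0,0],[0,-0.2,0,0,0,0,0],[0,0,0,0,0,0,0],[0,0,0,0,0,0,0]]'
python3 - <<'E'
from h import *
s=st()
a=bot.capture("side")[:,:,::-1];cv2.imwrite("pics/s12z.png",cv2.resize(a[190:370,210:390],(600,600),interpolation=cv2.INTER_CUBIC))
E
```

```text
clock: 11.1
eef_pos: [0.5722, 0.075, 0.0971]
tcp_rot: [[0.998, -0.055, 0.0], [-0.055, -0.998, 0.0], [0.0, -0.0, -1.0]]
ft_force: [0.0, -0.1, 1.2]
opening: -0.0
t 11.1 tcp mixer mm [ 1.2 14.2 97.1] F [ 0.  -0.1  1.2] op -0.0
```

View pics/s12z.png

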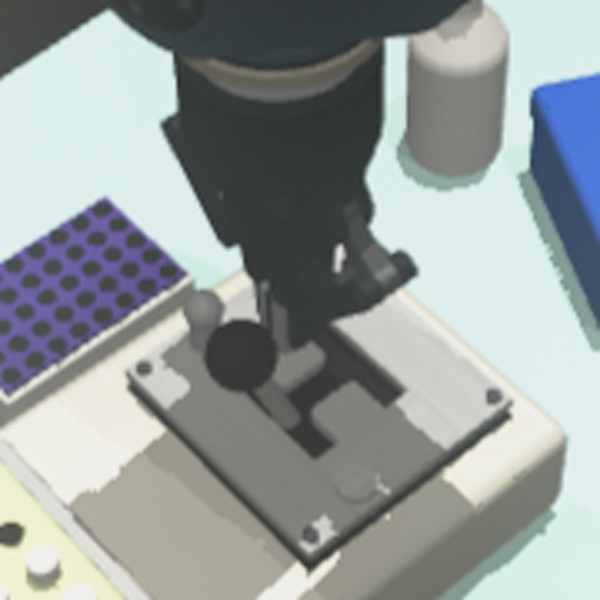

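```bash
python3 -c "
from h import *
lever(.2,'side',(282.2,296.7),('l',0))"
python3 -m pendant '[[0,2,0,0,0,0,0],[0,0,0,0,0,0,0],[0,0,-2.3,0,0,0,0],[0,0,-2.2,0,0,0,0],[-2.2,-2.2,0,0,0,0,0],[-2.2,-2.3,0,0,0,10,0],[0,0,0,0,0,10,0],[0,0,0,0,0,10,0],[0,0,0,0,0,10,0],[0,0,0,0,0,10,0],[0,0,0,0,0,10,0],[0,0,0,0,0,10,0],[0,0,0,0,0,10,0],[0,0,0,0,0,10,0],[0,0,0,0,0,0,0],[0,0,0,0,0,0,0]]'
python3 - <<'E'
from h import *
s=st()
a=bot.capture("side")[:,:,::-1];cv2.imwrite("pics/s13z.png",cv2.resize(a[190:370,210:390],(600,600),interpolation=cv2.INTER_CUBIC))
E
```

```text
lever ('l', 0) -> [0.32699426] res px [0.60172867 0.60463496]
clock: 13.15
eef_pos: [0.5296, 0.1023, 0.1421]
tcp_rot: [[-0.052, -0.999, 0.0], [-0.999, 0.052, 0.0], [-0.0, -0.0, -1.0]]
ft_force: [0.5, 0.3, -0.8]
opening: -0.0003
t 13.15 tcp mixer mm [-42.8  39.  142.1] F [ 0.5  0.3 -0.8] op -0.0003
```

View pics/s13z.png

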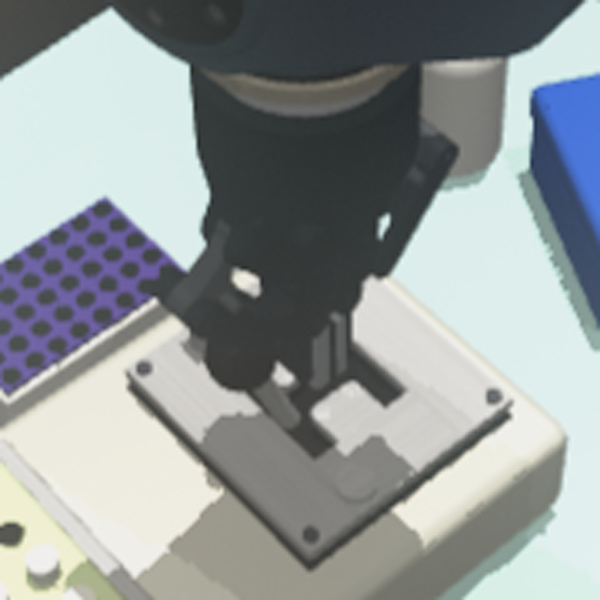

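```bash
python3 -m pendant '[[0,0,2.6,0,0,0,0],[0,0,2.6,0,0,0,0],[0,0,0,0,0,0,0],[0,-0.8,0,0,0,0,0],[0,-0.8,0,0,0,0,0],[0,-0.6,0,0,0,0,0],[0,-0.6,0,0,0,0,0],[0,-0.6,0,0,0,0,0],[0,0,0,0,0,0,0]]'
python3 - <<'E'
from h import *
s=st()
a=bot.capture("side")[:,:,::-1];cv2.imwrite("pics/s14z.png",cv2.resize(a[190:370,210:390],(600,600),interpolation=cv2.INTER_CUBIC))
cv2.imwrite("pics/w14.png",bot.capture("wrist")[:,:,::-1])
E
```

```text
clock: 14.32
eef_pos: [0.564, 0.1004, 0.0901]
tcp_rot: [[-0.055, -0.998, 0.0], [-0.998, 0.055, -0.0], [-0.0, -0.0, -1.0]]
ft_force: [-0.8, 1.0, -0.9]
opening: -0.0
t 14.32 tcp mixer mm [-8.5 39.1 90.1] F [-0.8  1.  -0.9] op -0.0
```

View pics/s14z.png

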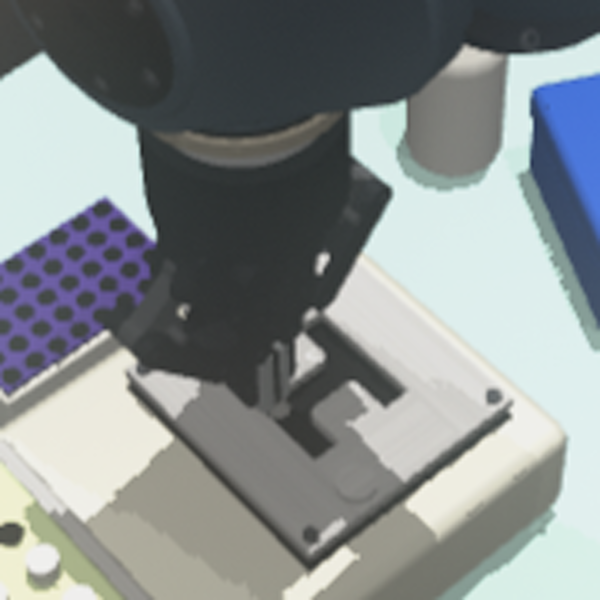

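View pics/w14.png

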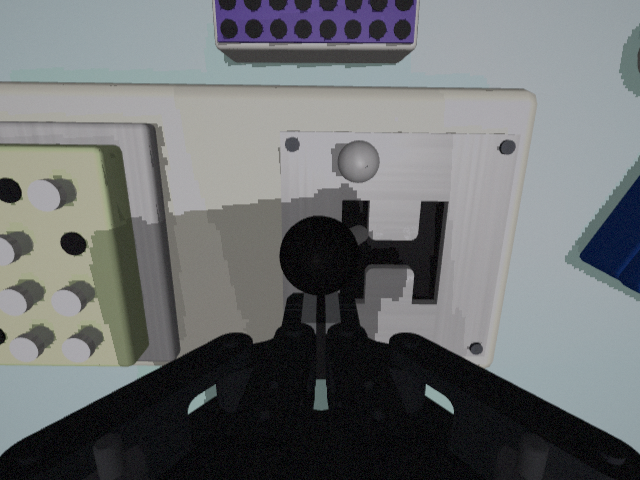

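Contact is made. The wrist view shows the knob at about (319,255), moving up the left column toward the peg at (358,162). I'll continue in small steps and watch the force.

```bash
python3 -m pendant '[[0,-0.5,0,0,0,0,0],[0,-0.5,0,0,0,0,0],[0,-0.5,0,0,0,0,0],[0,-0.4,0,0,0,0,0],[0,0,0,0,0,0,0]]'
python3 - <<'E'
from h import *
s=st()
cv2.imwrite("pics/w15.png",bot.capture("wrist")[:,:,::-1])
E
```

```text
clock: 15.05
eef_pos: [0.5829, 0.0995, 0.0901]
tcp_rot: [[-0.055, -0.998, 0.0], [-0.998, 0.055, 0.0], [-0.0, -0.0, -1.0]]
ft_force: [-1.1, 0.8, 0.1]
opening: -0.0001
t 15.05 tcp mixer mm [10.5 39.2 90.1] F [-1.1  0.8  0.1] op -0.0001
```

View pics/w15.png

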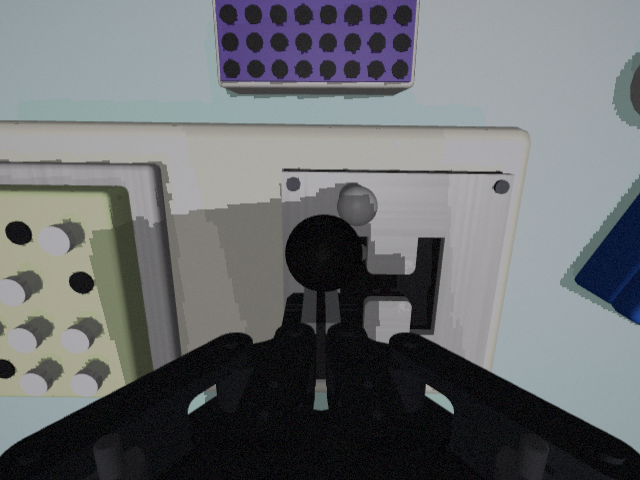

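```bash
python3 -m pendant '[[0,-0.3,0,0,0,0,0],[0,-0.2,0,0,0,0,0],[0,0,0,0,0,0,0]]'; python3 -m pendant '[[0,-0.15,0,0,0,0,0],[0,0,0,0,0,0,0],[0,0,0,0,0,0,0]]'
python3 - <<'E'
from h import *
s=st();P["wrist"]=bot.camera_params("wrist")
cv2.imwrite("pics/w16.png",bot.capture("wrist")[:,:,::-1])
for l in(.3,.34,.38):
    c=.34;print(l,proj("wrist",M(q,.12*np.array([np.sin(l),np.sin(c)*np.cos(l),np.cos(c)*np.cos(l)])+[0,0,.02])))
E
```

```text
clock: 15.48
eef_pos: [0.5877, 0.0992, 0.0901]
tcp_rot: [[-0.055, -0.998, 0.0], [-0.998, 0.055, 0.0], [-0.0, -0.0, -1.0]]
ft_force: [-0.3, 0.2, -0.2]
opening: -0.0001
clock: 15.85
eef_pos: [0.589, 0.0991, 0.0901]
tcp_rot: [[-0.055, -0.998, -0.0], [-0.998, 0.055, 0.0], [-0.0, 0.0, -1.0]]
ft_force: [-0.8, 0.7, -0.7]
opening: -0.0005
t 15.85 tcp mixer mm [16.6 39.2 90.1] F [-0.8  0.7 -0.7] op -0.0005
0.3 [[325.80775037 269.92267455]]
0.34 [[327.10447242 257.66317174]]
0.38 [[328.54390229 245.43652966]]
```

View pics/w16.png

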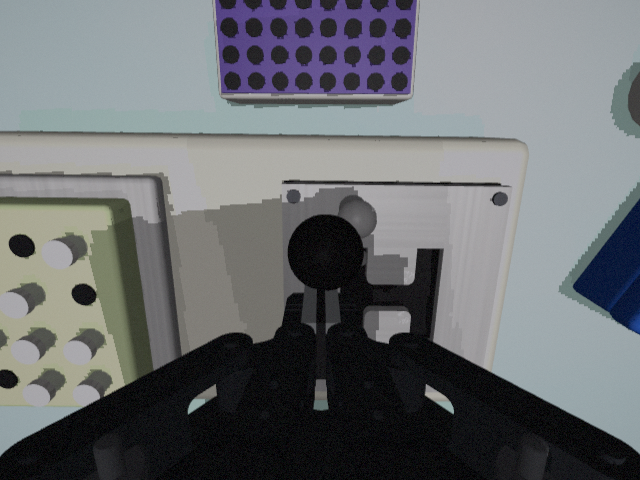

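```bash
python3 -m pendant '[[0,-0.15,0,0,0,0,0],[0,0,0,0,0,0,0],[0,0,0,0,0,0,0]]'; python3 -m pendant '[[0,-0.1,0,0,0,0,0],[0,0,0,0,0,0,0],[0,0,0,0,0,0,0]]'
```

```text
clock: 16.27
eef_pos: [0.5901, 0.099, 0.0899]
tcp_rot: [[-0.055, -0.998, -0.001], [-0.998, 0.055, -0.0], [0.0, 0.001, -1.0]]
ft_force: [-4.7, 0.1, -0.7]
opening: -0.0
clock: 16.65
eef_pos: [0.5906, 0.099, 0.0897]
tcp_rot: [[-0.055, -0.998, -0.002], [-0.998, 0.055, -0.0], [0.0, 0.002, -1.0]]
ft_force: [-8.1, 0.2, -0.4]
opening: -0.0
```

Force rose to 8 N, so the lever is on its end stop. I'll retreat straight back along the push line, raise clear and check.

```bash
python3 -m pendant '[[0,0.5,0,0,0,0,0],[0,1.5,0,0,0,0,0],[0,2,0,0,0,0,0],[0,0,-3,0,0,0,0],[0,0,-5,0,0,0,0],[3,5,-3,0,0,0,0],[5,5,0,0,0,0,0],[5,3,0,0,0,0,0],[0,0,0,0,0,0,0],[0,0,0,0,0,0,0],[0,0,0,0,0,0,0]]'
python3 - <<'E'
from h import *
s=st()
b=bot.capture("top")[:,:,::-1];cv2.imwrite("pics/t17.png",b)
a=bot.capture("side")[:,:,::-1];cv2.imwrite("pics/s17.png",a);cv2.imwrite("pics/s17z.png",cv2.resize(a[190:370,210:390],(600,600),interpolation=cv2.INTER_CUBIC))
for l in(.32,.38):
    c=.34;print(l,proj("side",M(q,.12*np.array([np.sin(l),np.sin(c)*np.cos(l),np.cos(c)*np.cos(l)])+[0,0,.02])))
E
```

```text
clock: 18.02
eef_pos: [0.4239, -0.0141, 0.1988]
tcp_rot: [[-0.054, -0.999, 0.001], [-0.999, 0.054, -0.0], [-0.0, -0.001, -1.0]]
ft_force: [0.7, 0.5, -0.1]
opening: 0.0001
t 18.02 tcp mixer mm [-141.9  -83.   198.8] F [ 0.7  0.5 -0.1] op 0.0001
0.32 [[265.80920548 283.5350993 ]]
0.38 [[263.32403013 281.40235123]]
```

View pics/s17.png

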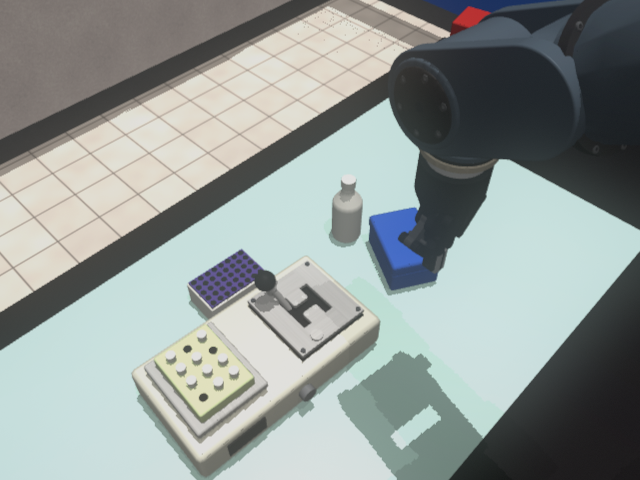

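View pics/s17z.png

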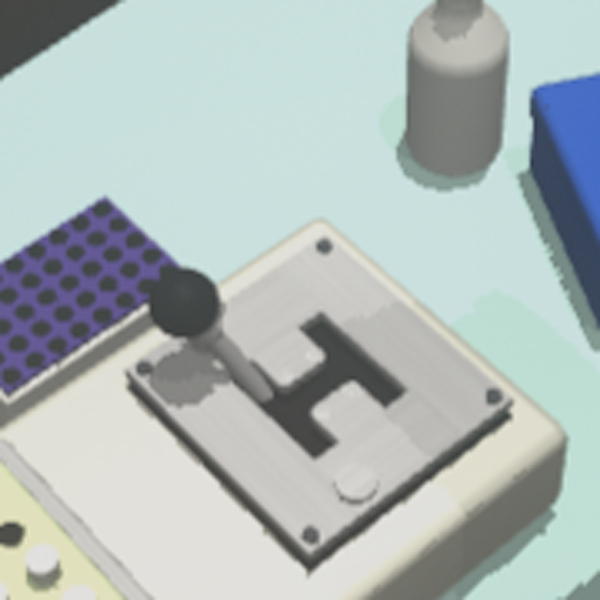

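View pics/t17.png

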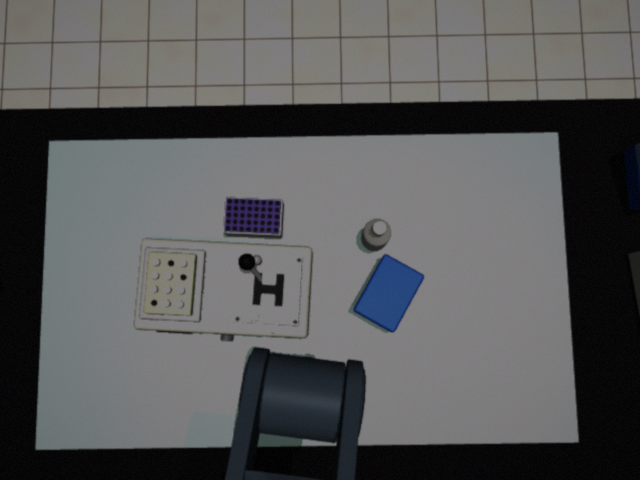

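```bash
python3 - <<'E'
from h import *
b=cv2.imread("pics/t17.png")
g=b[250:275,235:258].max(axis=2);ys,xs=np.nonzero(g<35);print(xs.mean()+235,ys.mean()+250,len(xs))
U={"side":(265.3,280.5),"top":(246.8,262)}
k=lambda c,l:M(q,.12*np.array([np.sin(l),np.sin(c)*np.cos(l),np.cos(c)*np.cos(l)])+[0,0,.02])
for ns in(["side"],["top"],["side","top"]):
    r=least_squares(lambda v:np.concatenate([(proj(n,k(*v))-U[n]).ravel() for n in ns]),[.34,.35]);print(ns,r.x,r.fun)
E
```

```text
246.50243902439024 261.69268292682926 205
['side'] [0.31540555 0.36592785] [5.68434189e-13 8.52651283e-13]
['top'] [0.31794661 0.36066679] [0. 0.]
['side', 'top'] [0.31660796 0.36263665] [ 0.06664151  0.17928799  0.10632744 -0.12036655]
```

Both views agree: c ≈ 0.317 and l ≈ 0.363, against thresholds of 0.26 and 0.32. The tip box, rack and bottle are at the same pixels as at the start.

```bash
python3 -c "
from workcell import bot
print(bot.sign_off())"
```

```text
the job is handed in; nothing more can be done
None
```

The gear lever is home in the far-left slot, the one with the upright index peg, and I handed the job in at about 18 s of the 48 s allowed. No verdict was reported.

With the closed fingers I pushed the lever back to neutral out of the far-right slot, across to the left column, then forward until it met the end stop. I backed straight off and raised the hand clear.

**Lever position:** The side and top cameras agree on sel_cross at about 0.317 rad and sel_lever at about 0.363 rad. The thresholds are 0.26 and 0.32.

**Force:** The highest wrist reading I saw was about 8 N, on the final push against the end stop. Readings were about 1 N at the pauses during the other pushes. I only read the force at the end of each call.

**Bystanders:** The tip box, tube rack and wash bottle look to be in the same place in the top picture as at the start, judged by eye. At the end the hand was about 160 mm from the gate centre and touching nothing.

**One disagreement:** `bot.tips_ahead` says the fingertips stand 8 mm ahead of the TCP. The side and wrist pictures both put the closed tips about 32 mm behind it. I went by the pictures, and the contacts came where they predicted.

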